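# Start the battery charger under its push-latch flap

### The job

Press the front of the orange flap on the battery charger down to its stop and let go, so that its push-latch pops it open; then press the green button under it fully down and let it come up, and push the flap shut again, down to its stop, so that it latches and stays closed. Do it all with the fingertips: leave the red button alone, and do not pick up or shift the loose things around.

Things in the scene. Friction and masses are not known exactly. Their poses are not given: they have to be found in the camera images.
- charger: Grey battery charger, fixed to the bench, 200 (x) by 280 (y) by 100 mm high; origin at the centre of its underside, z up, front (screen, vent slots) facing its -x. Its flat top has a well, x -38 to +32 mm, y -58 to +58 mm, 25 mm deep, covered by the orange flap. Behind it two fixed output terminals, 22 mm across, 18 mm high, stand at x 68, y -25 and +25 mm.
- flap (a joint): Flap angle, rad: 0 latched shut, 1.1 fully open (stop), -0.10 pressed to its lower stop. Latched, a press beyond -0.085 (best to the stop, not hurried) and release lets a spring swing it to 1.1 within 1 s; open, pushing it down beyond -0.085 and releasing latches it at 0. A shorter press leaves it latched, or springing open, as it was. It takes about 3 N at the pad, some 6 N at the stop.
- flap_hinge (a point): Middle of the hinge line, along the charger's y at the far side of the well, at charger x 30, y 0, z 100 mm, level with the flap's underside. The orange flap is a plate 65 mm from hinge to front edge, 112 mm wide, 8 mm thick. Shut, it lies level towards -x from the hinge, its outer face 8 mm above the charger's top. It opens upward, front edge first.
- flap_pad (a point): Centre of the black press pad (26 by 50 mm) on the flap's outer face, 45 mm from the hinge and in the middle of the flap's width; moves with the flap. A full press moves it about 4.5 mm down.
- flap_edge (a point): Middle of the flap's front edge, on its outer face, 65 mm from the hinge; moves with the flap. Open at 1.1 rad it stands about 62 mm above the charger's top and 22 mm towards -x from the hinge line, the outer face looking up and to +x (away from the robot).
- go (a joint): Travel of the green button in m: 0 up, 0.004 fully down; a spring returns it; about 4 N holds it down.
- go_top (a point): Centre of the green button's top, 17 mm across, in the well under the flap, 5 mm below the charger's top and 53 mm towards -x from the hinge line, about 28 mm to the left or right of the middle. It moves straight down.
- stop (a joint): Travel of the red button in m: 0 up, 0.004 fully down; sprung like the green one. Not to be pressed.
- stop_top (a point): Centre of the red button's top, the green one's twin, on the other side of the well, about 56 mm from it. Green and red may be either way round.
- battery: Loose white and black battery with red and black terminals, 100 by 120 by 130 mm, 149 mm high over the terminals, about 2.5 kg, standing on the bench; origin at the centre of its underside. To be left alone.
- strap: Loose machined aluminium hold-down strap lying flat, 170 by 52 by 10 mm, along its x; origin at the centre of its underside. To be left alone.
- driver: Loose red-handled screwdriver, 180 mm long, lying along its x on the bench; origin below its middle. To be left alone.
- cap: Loose red plastic terminal cap, 30 mm across and 26 mm high, standing on the charger's top beside the flap at about y 108 mm; origin at the centre of its underside. To be left alone.

How it is judged:
On the way, in this order (a step that is already met when the one before it is completed fails the run):
1. the flap has popped fully open (value of joint flap above 1 rad), for 0.2 s.
2. the green button is fully down while the flap is open (value of joint go above 0.0033 m and value of joint flap above 0.9 rad), for 0.05 s.
3. the green button is up again and the flap is pressed shut (value of joint go below 0.001 m and value of joint flap below 0.02 rad), for 0.1 s.
At the end, for the whole second after the job is handed in: The flap is latched shut by itself (within 0.02 rad of 0, at rest), both buttons are up, and every loose thing is within 15 mm of where it was (all of step 3 and value of joint flap above -0.02 rad and velocity of joint flap between -0.05 and 0.05 rad/s and value of joint stop below 0.001 m and distance of each of battery, strap, driver, cap from where it was at the start of the episode below 0.015 m); the robot touches nothing.
It fails at once if the red button is pressed (more than 1.5 mm) (value of joint stop above 0.0015 m).
It fails at once if a loose thing is lifted, carried or shifted by more than 15 mm (distance of any of battery, strap, driver, cap from where it was at the start of the episode above 0.015 m).
It also fails if it takes over 53 s, if anything falls off the work surface, if the arm or the gripper's body presses on something with over 40 N, if the wrist force passes 120 N, or if a joint passes its speed limit or range.

### The arm

A 6-joint arm with a two-finger parallel gripper is mounted at the origin on the work surface. World frame = base frame: x ahead of the robot, y to its left, z up, the work surface at z = 0. Lengths are in m, angles in rad, forces in N, time in s.
With the tool pointing down it reaches from about 0.425 to 0.95 m from the base axis. Payload 3.5 kg.
Tool frame: the origin (TCP) lies between the finger pads; the fingertips stand 14 mm ahead of it and the grasp point (between the pads) lies 5 mm behind it; z points along the fingers, y is the line along which they close (so a half turn about z gives the same grasp; the last joint's range is limited). The gripper opens to 85 mm and grips with 20 to 120 N. Pads are 22 mm wide; open, the fingers measure 114 mm over their backs; the gripper's body (76 mm by 85 mm) begins 54 mm behind the grasp point. The pads swing forward as they close: fully open they stand 13 mm farther back than shut.
Start: joints at [1.134, 0.286, 1.577, -0, 1.279, -0.15], TCP at [0.191, 0.647, 0.245] pointing down, gripper open.
Joint ranges: [-2.77, 2.77], [-0.9, 2.22], [0.21, 2.48], [-1.53, 4.67], [0.24, 2.81], [-2.84, 2.84]. Speed limits (rad/s): [2.79, 2.79, 3.14, 3.14, 3.14, 3.14].

### API

Orientations are given as a 3x3 rotation matrix whose columns are the frame's x, y, z axes.
In Python, from rig import monitor, cams, ticket gives the robot as it stands.
- The arm moves only by the tool apply_moves, never from a script. Its argument "plan" is a list of rows, each a list of 7 numbers: the opening, from 0 (shut) to 1 (fully open), then the shift along the tool's x, y, z in mm, then the turn, a rotation vector about the tool's x, y, z in rad. In form: [[gripper, x, y, z, wx, wy, wz], ...]. A call has 1 to 12 rows; each row shifts and turns the commanded pose from where the row before left it, along the tool's axes as they then stand; what a row does not reach is not made up. A row lasts 1/12 s, in which the tool goes at most 41.7 mm and 7.16 degrees, less where a joint would pass 70% of its speed; a pose out of reach is approached as far as the arm can. A call is refused whole if a number of a shift passes 41.7 or a number of a turn 0.125, either way. A call with a gripper value outside its range is refused whole. The fingers move at their own pace and stop on an object; the grip force is fixed at half the most. Time passes only in rows, so rows that do not move let the fingers close. It gives the time, the measured TCP pose, the force, the opening and the grip force at its end, in the units of the state.
- monitor.get_obs(): the state, without advancing time (a new reading comes with each control period).
- cams.read_camera(name): name is "scene" or "top"; returns a dict with "image" (480x640x3 uint8, red, green, blue), "mtx" (3x3 intrinsics, pixels), "dist_coeffs" ([k1, k2, p1, p2, k3] as OpenCV has them; the pictures are not rectified), "R" (3x3) and "t" (3): a world point X has camera coordinates R X + t. Camera axes: x right, y down, z forward; pixel columns grow to the right and rows downward; lengths in m; the calibration is good to about 2 mm. A picture is of the moment at which its call begins. There is no depth.
- ticket.sign_off(): hands the job in; it is judged then, once.
The state is a dict: "t": time; "qpos": joint angles; "qvel": joint speeds; "effort": joint torques, N m; "eef_pos": TCP position; "tool_rot": TCP orientation; "force": force on the tool from outside, world axes, zero at the start; "torque": the same for the moment, N m; "grip_width": opening from 0.0 (shut) to 1.0 (fully open); "finger_force": force on a finger pad.
Only numpy, scipy, OpenCV 4.12 (cv2) and the standard library are available. Lean on these libraries where they do the work, as an engineer would, in place of code of your own. Each camera call takes 0.05 s, during which the arm holds its last target. There are 200 camera calls.

## Working session

There is one attempt and no reset: what is moved stays moved. The work goes in short steps, Python scripts to look and compute and a tool call to move; the robot and the scene stay as the last step left them, time stands still between calls to the robot, and variables do not carry over. Pictures are saved under pics/ and viewed, at most 10 in all, crops included, and the job is handed in when it is done.

Besides the shell and the picture viewer there is one more tool, called after ">>>" in YAML: its name, and indented under it one key for each argument. apply_moves: Moves the arm, as the interface text tells. Its arguments: {"type":"object","properties":{"plan":{"type":"array"}},"required":["plan"]}

```bash
mkdir -p pics; python3 - <<'E'
from rig import monitor, cams
import cv2,pickle
o=monitor.get_obs();print(o)
d={}
for n in("scene","top"):
    c=cams.read_camera(n);d[n]=c
    cv2.imwrite(f"pics/{n}0.png",c["image"][:,:,::-1])
    print(n,c["mtx"],c["dist_coeffs"],c["R"],c["t"])
pickle.dump(d,open("c0.pkl","wb"))
E
```

```text
{'t': 0.0, 'qpos': array([ 1.13402595e+00,  2.87175176e-01,  1.57819305e+00, -1.72837587e-06,
        1.27857589e+00, -1.50032407e-01]), 'qvel': array([-0.00040261,  0.00046987, -0.00155302, -0.00019083, -0.00099052,
        0.00175335]), 'effort': array([-2.50915737e-04, -4.05982876e+01, -2.92627949e+01, -1.25187598e-04,
        5.88001116e-03,  8.79001192e-06]), 'eef_pos': array([0.19063218, 0.64686967, 0.2439321 ]), 'tool_rot': array([[-9.59171527e-01,  2.82823258e-01, -9.93201928e-04],
       [ 2.82824785e-01,  9.59169223e-01, -2.13140730e-03],
       [ 3.49837164e-04, -2.32528732e-03, -9.99997235e-01]]), 'force': array([ 0.08903576, -0.94464032, -0.31110076]), 'torque': array([-0.00945232,  0.02730338,  0.02937087]), 'finger_force': 0.0, 'grip_width': 0.9983994535865087}
scene [[621.32150637   0.         313.01020903]
 [  0.         621.32150637 246.41785262]
 [  0.           0.           1.        ]] [-0.18246076  0.          0.          0.          0.        ] [[ 0.69229939  0.72160945 -0.00116868]
 [ 0.41690607 -0.40129319 -0.81556919]
 [-0.58899141  0.56413082 -0.57865839]] [-0.3744583  -0.12026904  1.59128067]
top [[524.48664154   0.         312.86384499]
 [  0.         524.48664154 241.37094219]
 [  0.           0.           1.        ]] [-0.10991089  0.          0.          0.          0.        ] [[ 0.01625048 -0.99970029  0.01830998]
 [-0.98055597 -0.01951569 -0.19526683]
 [ 0.19556563 -0.01478078 -0.98057922]] [0.00967549 0.52608171 1.19555782]
```

View pics/top0.png

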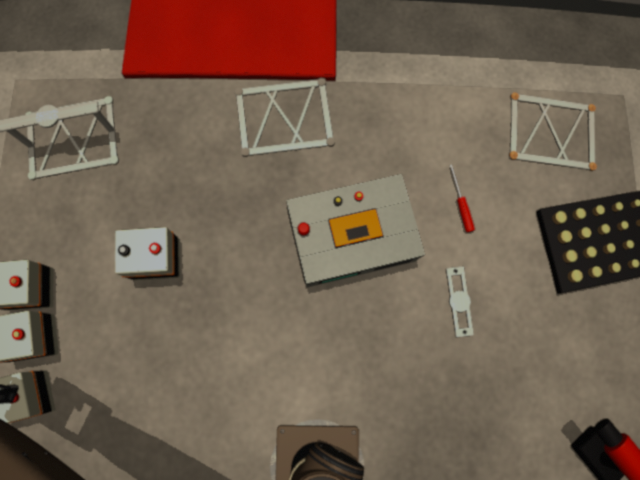

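View pics/scene0.png

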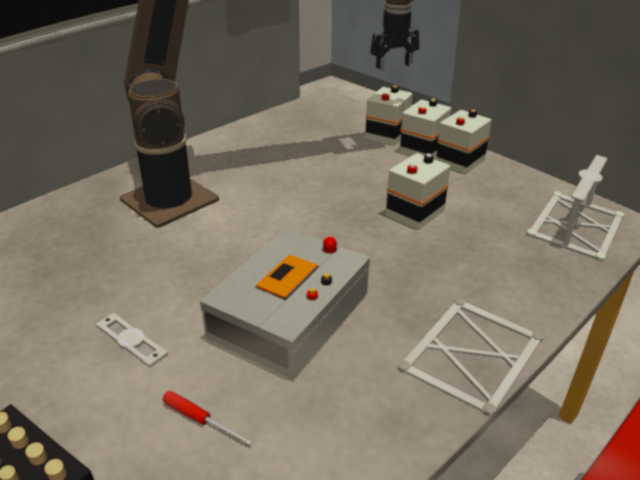

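The top view shows the charger's corners near (288,199), (403,176), (423,255), (307,284), with the orange flap about (356,228) and the cap at (304,229), on the left. The scene view shows the flap about (287,276) and the cap at (330,243). I'll enlarge both.

```bash
python3 - <<'E'
import cv2,pickle
d=pickle.load(open("c0.pkl","rb"))
a=d["top"]["image"][165:295,275:435,::-1]; b=d["scene"]["image"][225:375,195:375,::-1]
cv2.imwrite("pics/a.png",cv2.resize(a,None,fx=5,fy=4.6,interpolation=cv2.INTER_CUBIC)[:598])
cv2.imwrite("pics/b.png",cv2.resize(b,None,fx=4,fy=4,interpolation=cv2.INTER_CUBIC))
E
```

```text
(no output)
```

View pics/a.png

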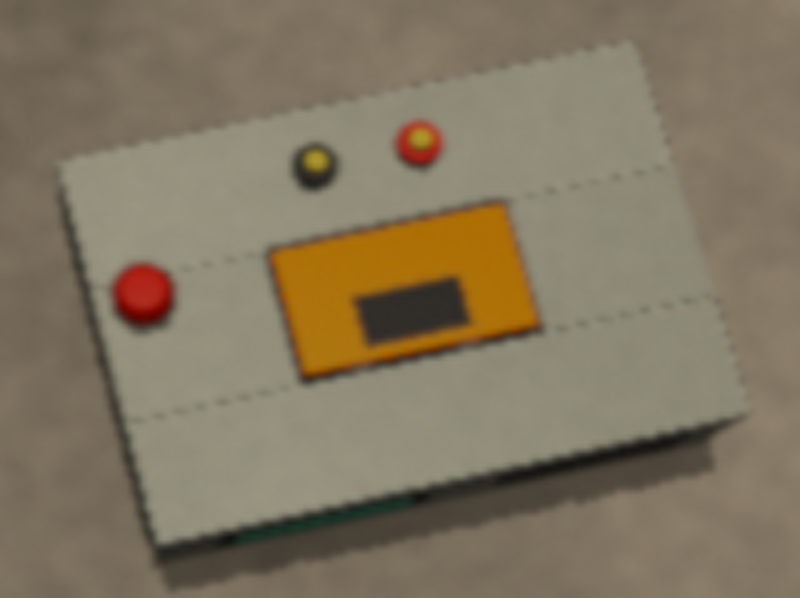

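View pics/b.png

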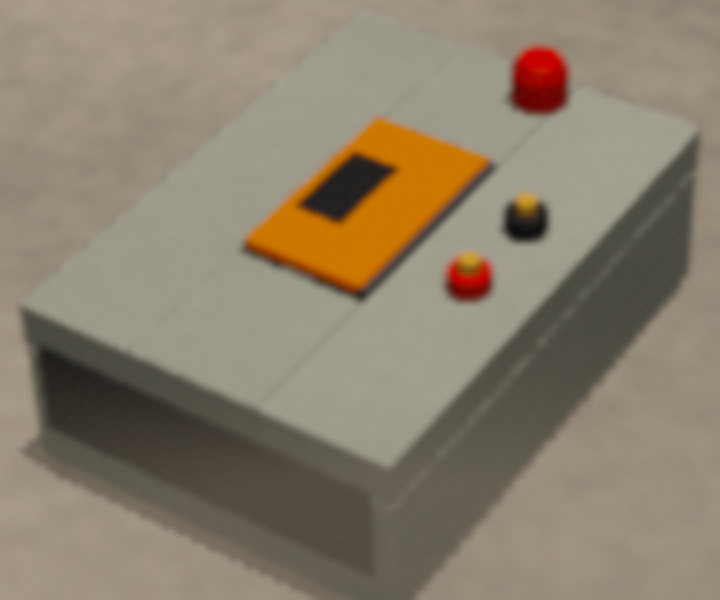

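Crop (top, ×5 by ×4.6): body corners (60,162), (635,42), (748,415), (157,545); flap corners (268,248), (505,202), (542,328), (303,380). Crop (scene, ×4): body corners (22,308), (388,468), (698,130), (362,10); flap corners (245,245), (362,292), (492,163), (378,120).

```bash
cat > h.py <<'E'
import numpy as np,cv2,pickle
from scipy.optimize import least_squares
def proj(c,X):
    return cv2.projectPoints(np.asarray(X,float).reshape(-1,3),cv2.Rodrigues(np.array(c["R"]))[0],np.array(c["t"]),np.array(c["mtx"]),np.array(c["dist_coeffs"]))[0][:,0]
def world(p,L):
    c,s=np.cos(p[2]),np.sin(p[2]);L=np.asarray(L,float).reshape(-1,3)/1e3
    return np.c_[p[0]+c*L[:,0]-s*L[:,1],p[1]+s*L[:,0]+c*L[:,1],L[:,2]]
E
python3 - <<'E'
from h import *
d=pickle.load(open("c0.pkl","rb"))
L=[(100,140,100),(100,-140,100),(-100,-140,100),(-100,140,100),(30,56,108),(30,-56,108),(-35,-56,108),(-35,56,108)]
T=np.array([(60,162),(635,42),(748,415),(157,545),(268,248),(505,202),(542,328),(303,380)])/[5,4.6]+[274.6,164.6]
S=np.array([(698,130),(388,468),(22,308),(362,10),(492,163),(362,292),(245,245),(378,120)])/4+[194.6,224.6]
f=lambda p:np.r_[proj(d["top"],world(p,L))-T,proj(d["scene"],world(p,L))-S].ravel()
r=least_squares(f,[.55,-.1,.2],loss='soft_l1');p=r.x
print(p,r.fun.reshape(-1,2).round(1).tolist())
np.save("p.npy",p)
print(world(p,[(-15,0,108),(-35,0,108),(-23,28,95),(-23,-28,95),(30,0,100)]))
E
```

```text
[ 0.55280969 -0.07644134  0.25375491] [[-0.7, -0.5], [-0.2, -0.5], [0.5, -0.6], [-0.1, -0.3], [0.2, 0.4], [-0.2, -0.5], [-0.2, -1.1], [0.1, -1.2], [0.7, -0.2], [0.1, 0.6], [-1.3, -0.7], [-0.0, 0.3], [-0.5, -1.0], [-0.6, -1.1], [-0.8, -1.3], [-0.4, -0.7]]
[[ 0.53829005 -0.08020694  0.108     ]
 [ 0.51893051 -0.08522775  0.108     ]
 [ 0.5235171  -0.05511192  0.095     ]
 [ 0.53757536 -0.10931861  0.095     ]
 [ 0.58184899 -0.06891013  0.1       ]]
```

```bash
cat >> h.py <<'E'
from scipy.spatial.transform import Rotation as Ro
# tcp pose for charger-frame point P (mm) of the fingertip; a = lean of body to -x; off = tool-x offset of the contact from the tip centre
def tgt(P,a=0.,off=0.):
    p=np.load("p.npy");R=Ro.from_euler('z',p[2]).as_matrix()@np.diag([-1,1,-1])@Ro.from_euler('y',-a).as_matrix()
    return world(p,[P])[0]-R@np.array([off,0,14])/1e3,R
def delta(o,T,R):
    A=np.array(o["tool_rot"]);print("shift(tool mm)",(A.T@(T-o["eef_pos"])*1e3).round(1),"turn",Ro.from_matrix(A.T@R).as_rotvec().round(3))
def tipc(o,off=0.):
    p=np.load("p.npy");X=o["eef_pos"]+np.array(o["tool_rot"])@np.array([off,0,14])/1e3
    v=Ro.from_euler('z',-p[2]).apply((X-np.r_[p[:2],0]));print("t",round(o["t"],2),"tip charger mm",(v*1e3).round(1),"force",np.round(o["force"],1),"grip",round(o["grip_width"],2))
E
python3 - <<'E'
from h import *
from rig import monitor
o=monitor.get_obs()
delta(o,np.array([.42,.32,.244]),np.array(o["tool_rot"]))
T,R=tgt((-18,0,160),.25,11);print(T);delta(o,T,R)
delta(dict(o,eef_pos=np.array([.42,.32,.244])),T,R)
E
```

```text
shift(tool mm) [-312.4 -248.7    0.5] turn [0. 0. 0.]
[ 0.54235011 -0.07915398  0.17628622]
shift(tool mm) [-542.7 -596.8   68.9] turn [-0.07  -0.245 -0.537]
shift(tool mm) [-230.3 -348.1   68.4] turn [-0.07  -0.245 -0.537]
```

>>> apply_moves:
  plan:
    - [0, -26, -20.7, 0, 0, 0, 0]
    - [0, -26, -20.7, 0, 0, 0, 0]
    - [0, -26, -20.7, 0, 0, 0, 0]
    - [0, -26, -20.7, 0, 0, 0, 0]
    - [0, -26, -20.7, 0, 0, 0, 0]
    - [0, -26, -20.7, 0, 0, 0, 0]
    - [0, -26, -20.7, 0, 0, 0, 0]
    - [0, -26, -20.7, 0, 0, 0, 0]
    - [0, -26, -20.7, 0, 0, 0, 0]
    - [0, -26, -20.7, 0, 0, 0, 0]
    - [0, -26, -20.7, 0, 0, 0, 0]
    - [0, -26, -20.7, 0, 0, 0, 0]

```text
t: 1.1
eef_pos: [0.4202, 0.3193, 0.2449]
tool_rot: [[-0.959, 0.283, -0.001], [0.283, 0.959, -0.0], [0.001, -0.0, -1.0]]
force: [0.3, 0.2, 0.2]
grip_width: 0.001
finger_force: 0.0
```

>>> apply_moves:
  plan:
    - [0, -19.2, -29, 0, 0, 0, 0]
    - [0, -19.2, -29, 0, 0, 0, 0]
    - [0, -19.2, -29, 0, 0, 0, 0]
    - [0, -19.2, -29, 0, 0, 0, 0]
    - [0, -19.2, -29, 0, 0, 0, 0]
    - [0, -19.2, -29, 0, 0, 0, 0]
    - [0, -19.2, -29, 0, 0, 0, 0]
    - [0, -19.2, -29, 0, 0, 0, 0]
    - [0, -19.2, -29, 0, 0, 0, 0]
    - [0, -19.2, -29, 0, 0, 0, 0]
    - [0, -19.2, -29, 0, 0, 0, 0]
    - [0, -19.2, -29, 0, 0, 0, 0]

```text
t: 2.1
eef_pos: [0.5423, -0.0797, 0.2448]
tool_rot: [[-0.959, 0.283, -0.001], [0.283, 0.959, 0.0], [0.001, 0.0, -1.0]]
force: [0.3, 1.0, 0.4]
grip_width: 0.003
finger_force: 0.0
```

>>> apply_moves:
  plan:
    - [0, 0, 0, 0, 0, 0, -0.107]
    - [0, 0, 0, 0, 0, 0, -0.107]
    - [0, 0, 0, 0, 0, 0, -0.107]
    - [0, 0, 0, 0, 0, 0, -0.107]
    - [0, 0, 0, 0, 0, 0, -0.107]
    - [0, 0, 0, 0, 0, -0.083, 0]
    - [0, 0, 0, 0, 0, -0.083, 0]
    - [0, 0, 0, 0, 0, -0.083, 0]
    - [0, 0, 0, 0, 0, 0, 0]
    - [0, 0, 0, 0, 0, 0, 0]

```text
t: 2.93
eef_pos: [0.5416, -0.0781, 0.2448]
tool_rot: [[-0.94, -0.245, 0.237], [-0.237, 0.97, 0.06], [-0.244, 0.001, -0.97]]
force: [-0.3, -0.0, 0.1]
grip_width: -0.002
finger_force: 0.0
```

```bash
cat > s.py <<'E'
from h import *
from rig import monitor
import sys
o=monitor.get_obs()
x=[float(v) for v in sys.argv[1:]]
tipc(o,x[4]); delta(o,*tgt(x[:3],x[3],x[4]))
E
python3 s.py -18 0 120 .25 11
```

```text
t 2.93 tip charger mm [-18.6   1.2 228.6] force [-0.3 -0.   0.1] grip -0.0
shift(tool mm) [ 26.   -1.3 105.4] turn [-0.001 -0.003 -0.006]
```

>>> apply_moves:
  plan:
    - [0, 5.2, -0.3, 21, 0, 0, 0]
    - [0, 5.2, -0.3, 21, 0, 0, 0]
    - [0, 5.2, -0.3, 21, 0, 0, 0]
    - [0, 5.2, -0.3, 21, 0, 0, 0]
    - [0, 5.2, 0, 21, 0, 0, 0]
    - [0, 0, 0, 0, 0, 0, 0]
    - [0, 0, 0, 0, 0, 0, 0]

```text
t: 3.52
eef_pos: [0.5431, -0.0786, 0.136]
tool_rot: [[-0.94, -0.246, 0.235], [-0.238, 0.969, 0.062], [-0.243, 0.002, -0.97]]
force: [-0.0, -0.5, 0.5]
grip_width: 0.001
finger_force: 0.0
```

```bash
python3 s.py -18 0 108 .25 11
```

```text
t 3.52 tip charger mm [-17.2   0.4 119.7] force [-0.  -0.5  0.5] grip 0.0
shift(tool mm) [ 3.7 -0.4 11.2] turn [ 0.001 -0.004 -0.005]
```

Down vertically in 2 mm steps (tool 0.5, 1.94) to near 108.

>>> apply_moves:
  plan:
    - [0, 0.5, 0, 1.94, 0, 0, 0]
    - [0, 0.5, 0, 1.94, 0, 0, 0]
    - [0, 0.5, 0, 1.94, 0, 0, 0]
    - [0, 0.5, 0, 1.94, 0, 0, 0]
    - [0, 0.5, 0, 1.94, 0, 0, 0]
    - [0, 0, 0, 0, 0, 0, 0]

```text
t: 4.02
eef_pos: [0.5432, -0.079, 0.127]
tool_rot: [[-0.94, -0.246, 0.239], [-0.238, 0.969, 0.061], [-0.246, 0.0, -0.969]]
force: [-0.4, 0.2, 0.1]
grip_width: -0.001
finger_force: 0.0
```

>>> apply_moves:
  plan:
    - [0, 0.25, 0, 0.97, 0, 0, 0]
    - [0, 0.25, 0, 0.97, 0, 0, 0]
    - [0, 0.25, 0, 0.97, 0, 0, 0]
    - [0, 0, 0, 0, 0, 0, 0]
    - [0, 0, 0, 0, 0, 0, 0]

```text
t: 4.43
eef_pos: [0.5433, -0.079, 0.124]
tool_rot: [[-0.94, -0.246, 0.239], [-0.238, 0.969, 0.061], [-0.246, 0.0, -0.969]]
force: [-0.5, 0.1, -0.1]
grip_width: 0.001
finger_force: 0.0
```

```bash
python3 s.py -18 0 103 .25 11
```

```text
t 4.43 tip charger mm [-1.710e+01 -1.000e-01  1.077e+02] force [-0.5  0.1 -0.1] grip 0.0
shift(tool mm) [2.1 0.1 4.3] turn [-0.001 -0.001 -0.005]
```

>>> apply_moves:
  plan:
    - [0, 0.25, 0, 0.97, 0, 0, 0]
    - [0, 0.25, 0, 0.97, 0, 0, 0]
    - [0, 0.25, 0, 0.97, 0, 0, 0]
    - [0, 0, 0, 0, 0, 0, 0]

```text
t: 4.77
eef_pos: [0.5433, -0.0792, 0.1212]
tool_rot: [[-0.939, -0.246, 0.239], [-0.238, 0.969, 0.06], [-0.246, -0.0, -0.969]]
force: [-2.5, -1.0, 3.6]
grip_width: 0.002
finger_force: 1.3
```

>>> apply_moves:
  plan:
    - [0, 0.25, 0, 0.97, 0, 0, 0]
    - [0, 0.25, 0, 0.97, 0, 0, 0]
    - [0, 0, 0, 0, 0, 0, 0]

```text
t: 5.02
eef_pos: [0.5433, -0.0792, 0.1191]
tool_rot: [[-0.939, -0.246, 0.239], [-0.238, 0.969, 0.06], [-0.246, -0.0, -0.969]]
force: [-2.7, -1.2, 3.2]
grip_width: -0.002
finger_force: 1.6
```

```bash
python3 s.py -18 0 103 .25 11
```

```text
t 5.02 tip charger mm [-17.2  -0.2 102.8] force [-2.7 -1.2  3.2] grip -0.0
shift(tool mm) [ 0.8  0.3 -0.4] turn [-0.002 -0.001 -0.005]
```

>>> apply_moves:
  plan:
    - [0, 0.25, 0, 0.97, 0, 0, 0]
    - [0, 0, 0, 0, 0, 0, 0]
    - [0, 0, 0, 0, 0, 0, 0]

```text
t: 5.27
eef_pos: [0.5434, -0.0792, 0.1189]
tool_rot: [[-0.939, -0.246, 0.238], [-0.239, 0.969, 0.06], [-0.246, -0.0, -0.969]]
force: [-5.0, -0.3, 8.2]
grip_width: 0.0
finger_force: 4.1
```

>>> apply_moves:
  plan:
    - [0, 0.25, 0, 0.97, 0, 0, 0]
    - [0, 0, 0, 0, 0, 0, 0]
    - [0, 0, 0, 0, 0, 0, 0]

```text
t: 5.52
eef_pos: [0.5434, -0.0792, 0.1188]
tool_rot: [[-0.939, -0.247, 0.238], [-0.239, 0.969, 0.061], [-0.246, -0.0, -0.969]]
force: [-8.4, -0.3, 12.9]
grip_width: -0.002
finger_force: 6.6
```

>>> apply_moves:
  plan:
    - [0, -0.5, 0, -1.94, 0, 0, 0]
    - [0, -0.7, 0, -3, 0, 0, 0]
    - [0, 2, 0, -10, 0, 0, 0]
    - [0, 10, 0, -25, 0, 0, 0]
    - [0, 12, 0, -32, 0, 0, 0]
    - [0, 12, 0, -32, 0, 0, 0]
    - [0, 0, 0, 0, 0, 0, 0]
    - [0, 0, 0, 0, 0, 0, 0]
    - [0, 0, 0, 0, 0, 0, 0]
    - [0, 0, 0, 0, 0, 0, 0]
    - [0, 0, 0, 0, 0, 0, 0]
    - [0, 0, 0, 0, 0, 0, 0]

```text
t: 6.52
eef_pos: [0.4855, -0.0932, 0.2077]
tool_rot: [[-0.94, -0.246, 0.236], [-0.238, 0.969, 0.062], [-0.244, 0.002, -0.97]]
force: [0.3, 0.5, 0.1]
grip_width: 0.002
finger_force: 0.0
```

```bash
python3 s.py -23 0 150 .25 11; python3 - <<'E'
from rig import cams
import cv2,pickle,numpy as np
d={n:cams.read_camera(n) for n in("scene","top")};pickle.dump(d,open("c1.pkl","wb"))
a=cv2.resize(d["top"]["image"][165:295,275:435,::-1],(440,360),interpolation=cv2.INTER_CUBIC); b=cv2.resize(d["scene"]["image"][225:375,195:345,::-1],(360,360),interpolation=cv2.INTER_CUBIC)
cv2.imwrite("pics/ab1.png",np.hstack([a,b]))
E
```

```text
t 6.52 tip charger mm [-76.6   0.8 191.5] force [0.3 0.5 0.1] grip 0.0
shift(tool mm) [-41.8  -0.5  53.3] turn [ 0.001 -0.003 -0.005]
```

View pics/ab1.png

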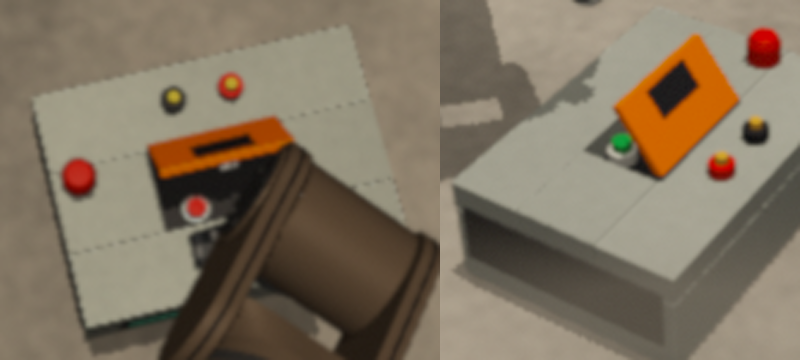

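The picture shows the flap fully open, with red at (196,208) in the left half, which is the cap side (+y), and green at (622,142) in the right half, which is the -y side. I'll check these against the model.

```bash
python3 - <<'E'
from h import *
d=pickle.load(open("c1.pkl","rb"));p=np.load("p.npy")
print(proj(d["top"],world(p,[(-23,28,95)])),"seen 346.0 239.8",proj(d["scene"],world(p,[(-23,-28,95)])),"seen 270.6 284.0")
E
python3 s.py -26 -28 125 .35 11
```

```text
[[345.48579015 239.31367735]] seen 346.0 239.8 [[269.46236001 284.04491727]] seen 270.6 284.0
t 6.62 tip charger mm [-76.5   0.5 192. ] force [-0.2 -0.1  0.3] grip -0.0
shift(tool mm) [-31.2 -28.3  76.3] turn [-0.    -0.102 -0.005]
```

>>> apply_moves:
  plan:
    - [0, 0, -14, 0, 0, -0.1, 0]
    - [0, 0, -14, 0, 0, 0, 0]
    - [0, 0, 0, 0, 0, 0, 0]
    - [0, 0, 0, 0, 0, 0, 0]

```text
t: 6.95
eef_pos: [0.4927, -0.121, 0.209]
tool_rot: [[-0.911, -0.245, 0.331], [-0.23, 0.97, 0.084], [-0.341, 0.001, -0.94]]
force: [0.3, 0.6, 1.6]
grip_width: 0.002
finger_force: 0.0
```

```bash
python3 s.py -26 -28 115 .35 11
```

```text
t 6.95 tip charger mm [-75.  -28.  192.1] force [0.3 0.6 1.6] grip 0.0
shift(tool mm) [-19.7   0.3  89.2] turn [-0.002 -0.002 -0.007]
```

>>> apply_moves:
  plan:
    - [0, -4, 0, 18, 0, 0, 0]
    - [0, -4, 0, 18, 0, 0, 0]
    - [0, -4, 0, 18, 0, 0, 0]
    - [0, -4, 0, 18, 0, 0, 0]
    - [0, -4, 0, 17, 0, 0, 0]
    - [0, 0, 0, 0, 0, 0, 0]
    - [0, 0, 0, 0, 0, 0, 0]

```text
t: 7.53
eef_pos: [0.5401, -0.1076, 0.1316]
tool_rot: [[-0.911, -0.247, 0.329], [-0.232, 0.969, 0.086], [-0.34, 0.002, -0.94]]
force: [0.1, -1.2, -0.4]
grip_width: -0.002
finger_force: 0.0
```

```bash
python3 s.py -26 -28 97 .35 11
```

```text
t 7.53 tip charger mm [-25.7 -26.9 114.7] force [ 0.1 -1.2 -0.4] grip -0.0
shift(tool mm) [ 6.3 -1.1 16.5] turn [ 0.    -0.003 -0.004]
```

>>> apply_moves:
  plan:
    - [0, 0.7, -0.2, 1.9, 0, 0, 0]
    - [0, 0.7, -0.2, 1.9, 0, 0, 0]
    - [0, 0.7, -0.2, 1.9, 0, 0, 0]
    - [0, 0.7, -0.2, 1.9, 0, 0, 0]
    - [0, 0.7, -0.2, 1.9, 0, 0, 0]
    - [0, 0.7, 0, 1.9, 0, 0, 0]
    - [0, 0.7, 0, 1.9, 0, 0, 0]
    - [0, 0.7, 0, 1.9, 0, 0, 0]
    - [0, 0.7, 0, 1.9, 0, 0, 0]
    - [0, 0, 0, 0, 0, 0, 0]

```text
t: 8.37
eef_pos: [0.5403, -0.1095, 0.1136]
tool_rot: [[-0.911, -0.246, 0.331], [-0.231, 0.969, 0.084], [-0.341, 0.001, -0.94]]
force: [1.0, 0.5, -0.0]
grip_width: -0.006
finger_force: 0.0
```

>>> apply_moves:
  plan:
    - [0, 0.35, 0, 0.94, 0, 0, 0]
    - [0, 0.35, 0, 0.94, 0, 0, 0]
    - [0, 0.35, 0, 0.94, 0, 0, 0]
    - [0, 0, 0, 0, 0, 0, 0]

```text
t: 8.7
eef_pos: [0.5404, -0.1096, 0.111]
tool_rot: [[-0.911, -0.246, 0.331], [-0.231, 0.969, 0.084], [-0.342, 0.0, -0.94]]
force: [-0.1, 0.4, -0.5]
grip_width: -0.002
finger_force: 0.0
```

```bash
python3 s.py -26 -28 91 .35 11
```

```text
t 8.7 tip charger mm [-25.9 -29.   94.1] force [-0.1  0.4 -0.5] grip -0.0
shift(tool mm) [1.2 1.  2.8] turn [-0.002 -0.001 -0.005]
```

>>> apply_moves:
  plan:
    - [0, 0.35, 0.2, 0.94, 0, 0, 0]
    - [0, 0.35, 0.2, 0.94, 0, 0, 0]
    - [0, 0.35, 0.2, 0.94, 0, 0, 0]
    - [0, 0, 0, 0, 0, 0, 0]

```text
t: 9.03
eef_pos: [0.5407, -0.1095, 0.1086]
tool_rot: [[-0.911, -0.245, 0.332], [-0.231, 0.969, 0.083], [-0.343, -0.001, -0.939]]
force: [-1.2, 0.2, 3.1]
grip_width: -0.006
finger_force: 1.3
```

>>> apply_moves:
  plan:
    - [0, 0.35, 0, 0.94, 0, 0, 0]
    - [0, 0.35, 0, 0.94, 0, 0, 0]
    - [0, 0, 0, 0, 0, 0, 0]

```text
t: 9.28
eef_pos: [0.5408, -0.1094, 0.1067]
tool_rot: [[-0.911, -0.245, 0.332], [-0.231, 0.969, 0.083], [-0.343, -0.001, -0.939]]
force: [-1.4, -2.0, 3.8]
grip_width: -0.002
finger_force: 2.0
```

```bash
python3 s.py -26 -28 91 .35 11
```

```text
t 9.28 tip charger mm [-25.5 -28.9  89.8] force [-1.4 -2.   3.8] grip -0.0
shift(tool mm) [ 0.1  0.9 -1.3] turn [-0.003 -0.    -0.005]
```

>>> apply_moves:
  plan:
    - [0, 0.35, 0, 0.94, 0, 0, 0]
    - [0, 0.35, 0, 0.94, 0, 0, 0]
    - [0, 0, 0, 0, 0, 0, 0]

```text
t: 9.53
eef_pos: [0.541, -0.1095, 0.1063]
tool_rot: [[-0.91, -0.247, 0.332], [-0.232, 0.969, 0.084], [-0.343, -0.001, -0.939]]
force: [-8.4, -0.6, 14.2]
grip_width: 0.002
finger_force: 6.8
```

>>> apply_moves:
  plan:
    - [0, 0.3, 0, 0.8, 0, 0, 0]
    - [0, 0, 0, 0, 0, 0, 0]
    - [0, 0, 0, 0, 0, 0, 0]

```text
t: 9.78
eef_pos: [0.5411, -0.1096, 0.1061]
tool_rot: [[-0.91, -0.247, 0.332], [-0.232, 0.969, 0.084], [-0.343, -0.001, -0.939]]
force: [-11.1, -0.5, 17.5]
grip_width: 0.003
finger_force: 8.8
```

The button bottoms out at 17 N. Next I release it, rise and go over the flap.

>>> apply_moves:
  plan:
    - [0, -0.7, 0, -2, 0, 0, 0]
    - [0, -0.7, 0, -2, 0, 0, 0]
    - [0, -0.7, 0, -3, 0, 0, 0]
    - [0, 0, 0, -10, 0, 0, 0]
    - [0, 0, 0, -25, 0, 0, 0]
    - [0, 0, 0, -30, 0, 0, 0]
    - [0, -10, 0, -30, 0, 0, 0]
    - [0, -10, 0, -30, 0, 0, 0]
    - [0, 0, 0, 0, 0, 0.075, 0]
    - [0, 0, 0, 0, 0, 0.075, 0]
    - [0, 0, 0, 0, 0, 0, 0]
    - [0, 0, 0, 0, 0, 0, 0]

```text
t: 10.78
eef_pos: [0.5166, -0.1144, 0.2344]
tool_rot: [[-0.95, -0.247, 0.191], [-0.242, 0.969, 0.05], [-0.198, 0.001, -0.98]]
force: [-0.4, -0.4, -0.3]
grip_width: 0.0
finger_force: 0.0
```

```bash
python3 s.py 45 0 215 .2 11
```

```text
t 10.78 tip charger mm [-52.6 -27.6 218.5] force [-0.4 -0.4 -0.3] grip 0.0
shift(tool mm) [-94.8  28.1  22.8] turn [ 0.    -0.001 -0.004]
```

>>> apply_moves:
  plan:
    - [0, -19, 5.6, 4.6, 0, 0, 0]
    - [0, -19, 5.6, 4.6, 0, 0, 0]
    - [0, -19, 5.6, 4.6, 0, 0, 0]
    - [0, -19, 5.6, 4.6, 0, 0, 0]
    - [0, -19, 5.6, 4.6, 0, 0, 0]
    - [0, 3, 0, 15, 0, 0, 0]
    - [0, 3, 0, 15, 0, 0, 0]
    - [0, 3, 0, 15, 0, 0, 0]
    - [0, 3, 0, 15, 0, 0, 0]
    - [0, 0, 0, 0, 0, 0, 0]
    - [0, 0, 0, 0, 0, 0, 0]

```text
t: 11.7
eef_pos: [0.603, -0.0636, 0.1679]
tool_rot: [[-0.951, -0.245, 0.188], [-0.24, 0.969, 0.05], [-0.195, 0.003, -0.981]]
force: [0.0, 1.1, 1.2]
grip_width: -0.001
finger_force: 0.0
```

```bash
python3 s.py 20 0 149 .2 11; python3 - <<'E'
from h import *
h=lambda t,d=50:np.array([30-d*np.cos(t)+8*np.sin(t),0,100+d*np.sin(t)+8*np.cos(t)-1.5])
R=Ro.from_euler('y',-.2).as_matrix();R=np.diag([-1,1,-1])@R
P=[np.array([20,0,149])]+[h(t) for t in np.linspace(1.1,0,12)]
for a,b in zip(P,P[1:]):print((R.T@(b-a)).round(1),b.round(0))
E
```

```text
t 11.7 tip charger mm [ 4.37e+01 -1.00e-01  1.52e+02] force [0.  1.1 1.2] grip -0.0
shift(tool mm) [23.9  0.  -1.7] turn [ 0.002 -0.004 -0.006]
[5.9 0.  1.2] [ 14.   0. 147.]
[5.  0.  0.8] [ 10.   0. 145.]
[4.9 0.  1.3] [  5.   0. 143.]
[4.7 0.  1.8] [  1.   0. 140.]
[4.5 0.  2.3] [ -3.   0. 137.]
[4.3 0.  2.7] [ -7.   0. 133.]
[4.  0.  3.1] [-10.   0. 129.]
[3.7 0.  3.5] [-13.   0. 125.]
[3.3 0.  3.8] [-15.   0. 121.]
[2.9 0.  4.2] [-17.   0. 116.]
[2.5 0.  4.4] [-19.   0. 111.]
[2.  0.  4.6] [-20.   0. 106.]
```

Now sweep the flap down along its arc.

>>> apply_moves:
  plan:
    - [0, 12, 0, -0.8, 0, 0, 0]
    - [0, 12, 0, -0.8, 0, 0, 0]
    - [0, 3, 0, 0.6, 0, 0, 0]
    - [0, 3, 0, 0.6, 0, 0, 0]
    - [0, 5, 0, 0.8, 0, 0, 0]
    - [0, 0, 0, 0, 0, 0, 0]

```text
t: 12.2
eef_pos: [0.5713, -0.0725, 0.163]
tool_rot: [[-0.95, -0.245, 0.192], [-0.241, 0.969, 0.048], [-0.198, -0.0, -0.98]]
force: [0.9, 0.1, 0.0]
grip_width: 0.003
finger_force: 0.2
```

>>> apply_moves:
  plan:
    - [0, 4.9, 0, 1.3, 0, 0, 0]
    - [0, 4.7, 0, 1.8, 0, 0, 0]
    - [0, 4.5, 0, 2.3, 0, 0, 0]
    - [0, 4.3, 0, 2.7, 0, 0, 0]
    - [0, 4, 0, 3.1, 0, 0, 0]
    - [0, 0, 0, 0, 0, 0, 0]

```text
t: 12.7
eef_pos: [0.5512, -0.0772, 0.1461]
tool_rot: [[-0.951, -0.245, 0.19], [-0.24, 0.969, 0.049], [-0.196, 0.001, -0.981]]
force: [0.4, 0.4, 0.7]
grip_width: 0.001
finger_force: 0.6
```

```bash
python3 s.py -13 0 125 .2 11
```

```text
t 12.7 tip charger mm [ -9.8  -0.3 130.2] force [0.4 0.4 0.7] grip 0.0
shift(tool mm) [4.2 0.3 4.4] turn [-0.    -0.003 -0.006]
```

>>> apply_moves:
  plan:
    - [0, 3.7, 0, 3.5, 0, 0, 0]
    - [0, 3.3, 0, 3.8, 0, 0, 0]
    - [0, 2.9, 0, 4.2, 0, 0, 0]
    - [0, 2.5, 0, 4.4, 0, 0, 0]
    - [0, 2, 0, 4.6, 0, 0, 0]
    - [0, 0, 0, 0, 0, 0, 0]

```text
t: 13.2
eef_pos: [0.5417, -0.0796, 0.1228]
tool_rot: [[-0.951, -0.245, 0.19], [-0.241, 0.969, 0.049], [-0.196, 0.001, -0.981]]
force: [-1.1, -2.5, 1.7]
grip_width: -0.002
finger_force: 1.0
```

>>> apply_moves:
  plan:
    - [0, 0.2, 0, 0.98, 0, 0, 0]
    - [0, 0.2, 0, 0.98, 0, 0, 0]
    - [0, 0.2, 0, 0.98, 0, 0, 0]
    - [0, 0, 0, 0, 0, 0, 0]

```text
t: 13.53
eef_pos: [0.5424, -0.0795, 0.1211]
tool_rot: [[-0.95, -0.246, 0.191], [-0.241, 0.969, 0.049], [-0.197, 0.0, -0.98]]
force: [-1.2, -0.1, 3.0]
grip_width: 0.001
finger_force: 1.1
```

```bash
python3 s.py -20 0 101 .2 11
```

```text
t 13.53 tip charger mm [-18.9  -0.3 105.2] force [-1.2 -0.1  3. ] grip 0.0
shift(tool mm) [1.9 0.3 3.9] turn [-0.001 -0.002 -0.005]
```

>>> apply_moves:
  plan:
    - [0, 0.2, 0, 0.98, 0, 0, 0]
    - [0, 0.2, 0, 0.98, 0, 0, 0]
    - [0, 0.2, 0, 0.98, 0, 0, 0]
    - [0, 0, 0, 0, 0, 0, 0]

```text
t: 13.87
eef_pos: [0.5425, -0.0796, 0.1187]
tool_rot: [[-0.95, -0.246, 0.191], [-0.241, 0.969, 0.049], [-0.197, 0.0, -0.98]]
force: [-4.3, 1.1, 4.7]
grip_width: -0.002
finger_force: 2.4
```

>>> apply_moves:
  plan:
    - [0, 0.2, 0, 0.98, 0, 0, 0]
    - [0, 0.2, 0, 0.98, 0, 0, 0]
    - [0, 0, 0, 0, 0, 0, 0]

```text
t: 14.12
eef_pos: [0.5426, -0.0797, 0.1184]
tool_rot: [[-0.95, -0.247, 0.19], [-0.242, 0.969, 0.049], [-0.197, 0.001, -0.98]]
force: [-9.5, 0.9, 14.7]
grip_width: 0.002
finger_force: 7.4
```

```bash
python3 s.py -20 0 101 .2 11
```

```text
t 14.12 tip charger mm [-18.7  -0.5 102.5] force [-9.5  0.9 14.7] grip 0.0
shift(tool mm) [1.6 0.5 1.2] turn [-0.    -0.002 -0.005]
```

At the stop. Release, back off and look.

>>> apply_moves:
  plan:
    - [0, 0, 0, 0, 0, 0, 0]
    - [0, -0.4, 0, -2, 0, 0, 0]
    - [0, -0.4, 0, -2, 0, 0, 0]
    - [0, -0.4, 0, -2, 0, 0, 0]
    - [0, -0.6, 0, -3, 0, 0, 0]
    - [0, 5, 0, -20, 0, 0, 0]
    - [0, 15, 0, -30, 0, 0, 0]
    - [0, 20, 0, -30, 0, 0, 0]
    - [0, 20, 0, -30, 0, 0, 0]
    - [0, 0, 0, 0, 0, 0, 0]
    - [0, 0, 0, 0, 0, 0, 0]
    - [0, 0, 0, 0, 0, 0, 0]

```text
t: 15.12
eef_pos: [0.4643, -0.0994, 0.2208]
tool_rot: [[-0.95, -0.245, 0.191], [-0.24, 0.969, 0.049], [-0.197, 0.0, -0.98]]
force: [0.3, 0.2, -1.6]
grip_width: 0.003
finger_force: 0.0
```

>>> apply_moves:
  plan:
    - [0, 0, 0, 0, 0, 0, 0]
    - [0, 0, 0, 0, 0, 0, 0]
    - [0, 0, 0, 0, 0, 0, 0]
    - [0, 0, 0, 0, 0, 0, 0]
    - [0, 0, 0, 0, 0, 0, 0]
    - [0, 0, 0, 0, 0, 0, 0]

```text
t: 15.62
eef_pos: [0.4645, -0.0993, 0.2211]
tool_rot: [[-0.95, -0.246, 0.191], [-0.241, 0.969, 0.049], [-0.197, 0.001, -0.98]]
force: [0.7, 0.8, -0.2]
grip_width: 0.002
finger_force: 0.0
```

```bash
python3 - <<'E'
from rig import cams
import cv2
b=cams.read_camera("scene")["image"][180:400,180:400,::-1]
cv2.imwrite("pics/e.png",cv2.resize(b,(590,590),interpolation=cv2.INTER_CUBIC))
E
```

```text
(no output)
```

View pics/e.png

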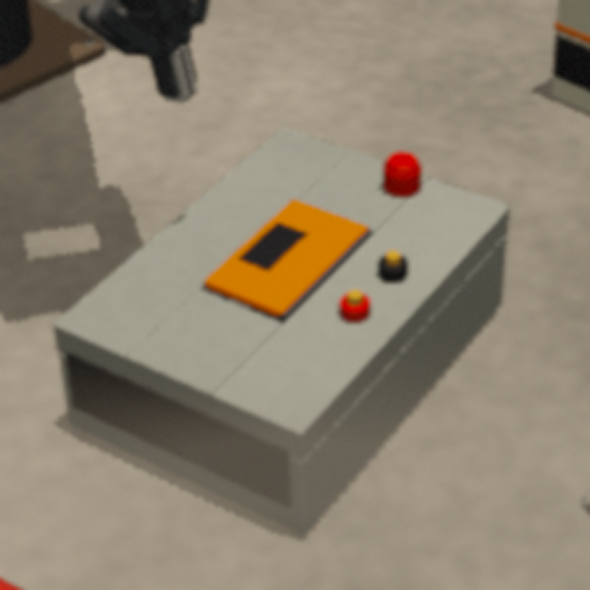

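The flap is shut and level at (288,258), the cap at (402,174) has not moved, and the gripper is clear at (175,85).

```bash
python3 -c "
from rig import ticket
print(ticket.sign_off())"
```

```text
the job is handed in; nothing more can be done
None
```

The job is handed in: the flap popped open, the green button was pressed to its stop and released, and the flap was pushed back to its stop and stayed shut in the final picture; no verdict was returned.

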